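# Put two parts jars right in their carrier, lift it off its dock and hold it level

### The job

On the parts carrier the red-lidded and the white-lidded jar stand in each other's collars: while the carrier sits on its dock, swap them so that each stands fully down in the collar of its lid's colour (the empty grey collar may take one meanwhile; the black-lidded jar is right). Then grip the carrier by its wooden handle, lift it straight up off the dock's two pins and finish holding it still and level about 12 cm above the dock, with all three jars in their collars, ready to be taken away. Do not tip a jar over, and leave the other things on the bench where they are.

Things in the scene. Friction and masses are not known exactly. Their poses are not given: they have to be found in the camera images.
- dock: Fixed aluminium plate on the bench at any yaw, 168 x 224 x 10 mm (x, y, z); origin: centre of its underside. Two upright steel pins, 8 mm thick, stand on it at x = 0, y = +72 and -72 mm, rising 26 mm above its top, with tapered noses.
- carrier: Loose plywood plate, 168 x 168 x 12 mm, about 0.7 kg with its jars; origin: centre of its underside; z up. It lies on the dock, axes parallel to the dock's, the pins through its 11 mm holes at y = +72, -72 mm, so lift it straight up over 26 mm. Four plastic collars stand on it at x, y = +-46 mm: rings, 62 mm outside, 53 mm inside diameter, 14 mm high. A bar handle stands over its centre.
- handle (a point): Centre of the wooden handle bar, 74 mm above the carrier's underside. The bar runs 80 mm along the carrier's x, on two thin posts at x = +26, -26 mm; it is 16 mm thick (y: close the fingers along carrier y here) and 20 mm high. Grip jars with the fingers closing along carrier x: closing along y, a finger would strike the bar. Beside each jar 40 mm are free for a finger.
- collar_red (a point): Middle of the red collar at carrier x = +46, y = +46 mm, on the plate's top, where the underside centre of a seated jar lies (12 mm above the carrier's underside).
- collar_white (a point): The same of the white collar, at carrier x = -46, y = +46 mm.
- collar_black (a point): The same of the black collar, at carrier x = -46, y = -46 mm; it holds the black-lidded jar from the start.
- collar_spare (a point): The same of the grey collar, at carrier x = +46, y = -46 mm; empty at the start.
- jar_red: Screw jar with a red lid; its body is so clear that only the lid and the coloured parts inside are seen; 48 mm lid diameter (body 46 mm), 56 mm tall, about 0.09 kg, origin at the centre of its underside; the lid (top 12 mm) is tight and can be gripped. Starts in the white collar.
- jar_white: Screw jar with a white lid and the same clear body; 44 mm lid diameter (body 42 mm), 48 mm tall, about 0.09 kg, origin at the centre of its underside; the lid (top 12 mm) is tight and can be gripped. Starts in the red collar.
- jar_black: Screw jar with a black lid and the same clear body; 46 mm diameter, 52 mm tall, about 0.09 kg, origin at the centre of its underside. Stands in the black collar and stays there.
- bowl: Bystander: green plastic bowl of small screws, 134 mm across, 62 mm high, on the left; origin: centre of its underside.
- tape_white: Bystander: roll of white tape lying flat, 88 mm across, 25 mm high, on the right.
- pliers: Bystander: green-handled side cutters lying flat, 133 mm long, near the front edge.
- driver_red: Bystander: red-handled screwdriver lying flat, 177 mm long, at the left near the front edge.
Not all that is in view belongs to the job. Of the things shaped like the jar_white, the white one is meant. There is more than one size of the jar_black; the one meant has the size given above.

How it is judged:
By the outcome, as a careful person would: the job done as asked, in the order asked, and still so for the second after the job is handed in, while the arm keeps its last pose, push and grip.
It also fails if it takes over 69 s, if anything falls off the work surface, if the arm or the gripper's body presses on something with over 40 N, if the wrist force passes 120 N, or if a joint passes its speed limit or range.

### The arm

A 7-joint arm with a two-finger parallel gripper is mounted at the origin on a cart in front of the work surface, level with it; the furniture and walls round the work are solid. World frame = base frame: x ahead of the robot, y to its left, z up, the work surface at z = 0. Lengths are in m, angles in rad, forces in N, time in s.
With the tool pointing down it reaches from about 0.4 to 0.875 m from the base axis. Payload 19.3 kg.
Tool frame: the origin (TCP) lies midway between the tips of the shut fingers; the grasp point (between the pads) lies bot.pinch_z behind it (bot.pinch_z is the distance from the TCP to the grasp point, in m); z points along the fingers, y is the line along which they close (so a half turn about z gives the same grasp; the last joint's range is limited). The gripper opens to 85 mm and grips with 20 to 120 N. Pads are 22 mm wide; open, the fingers measure 114 mm over their backs; the gripper's body (76 mm by 85 mm) begins 54 mm behind the grasp point. The pads swing forward as they close: fully open they stand 13 mm farther back than shut.
Start: joints at [1.124, 0.521, -0.036, 1.599, 0.021, 1.021, -0.113], TCP at [0.23, -0.581, 0.231] pointing down, gripper open.
Joint ranges: [-2.91, 2.91], [-0.3, 2.13], [-1.5, 1.42], [0.17, 2.43], [-1.26, 4.41], [0.16, 1.93], [-2.52, 2.52]. Speed limits (rad/s): [1.89, 1.89, 2.39, 2.39, 3.01, 3.01, 3.01].

### API

Orientations are given as [roll, pitch, yaw] about the fixed x, y, z axes, in that order (R = Rz(yaw) Ry(pitch) Rx(roll)).
In Python, from workcell import readout, grab_frame, camera_info, workorder, bot gives the robot as it stands. The module is installed in compiled form; this text tells all that it offers.
- The arm moves only by the tool drive_tool, never from a script. Its argument "targets" is a list of rows, each an object of numbers: "dx", "dy", "dz": the shift along the tool's x, y, z as a fraction of full scale; "yaw": the turn about the tool's z as a fraction of full scale; "fingers": the closure, from 0 (fully open) to 1 (shut). In form: [{"dx": .., "dy": .., "dz": .., "yaw": .., "fingers": ..}, ...]. A call has 1 to 20 rows; each row shifts and turns the commanded pose from where the row before left it, along the tool's axes as they then stand; what a row does not reach is not made up. Full scale, the value 1, is 0.1 m for a shift and 90 degrees for a turn. A row lasts 1/10 s, in which the tool goes at most 50 mm and 8.59 degrees, less where a joint would pass 70% of its speed; a pose out of reach is approached as far as the arm can. A call with a number of a shift or a turn outside -1 to 1 is refused whole. A call with a gripper value outside its range is refused whole. The fingers move at their own pace and stop on an object; "squeeze" is the grip in N (left out, the last holds). Time passes only in rows, so rows that do not move let the fingers close. It gives the time, the measured TCP pose, the force, the opening and the grip force at its end, in the units of the state.
- readout.observe(): the state, without advancing time (a new reading comes with each control period).
- grab_frame(name): name is "scene" or "side" or "wrist"; returns the picture (400x640x3 uint8, blue, green, red); there is no depth.
- camera_info(name): a dict with "fx", "fy", "cx", "cy" (pixels), "D" ([k1, k2, p1, p2, k3] as OpenCV has them; the pictures are not rectified), "T" (4x4, takes a point from camera to world coordinates); the wrist camera has in their place "hand_eye" (4x4, takes a point from camera to tool coordinates, whose origin is the TCP and whose axes are the flange's). Camera axes: x right, y up, looking along -z (the intrinsics and any distortion apply to the point x, -y, -z); pixel columns grow to the right and rows downward; lengths in m; the calibration is good to about 2 mm. A picture is of the moment at which its call begins: read the wrist's pose just before it. camera_info takes no time and is no camera call.
- workorder.job_done(): hands the job in; it is judged then, once.
The state is a dict: "clock": time; "qpos": joint angles; "qd": joint speeds; "joint_efforts": joint torques, N m; "position": TCP position; "tool_rot": TCP orientation; "force": force on the tool from outside, world axes, zero at the start; "moment": the same for the moment, N m; "grip_width": finger opening in m; "finger_force": force on a finger pad.
Only numpy, scipy, OpenCV 4.12 (cv2) and the standard library are available. Lean on these libraries where they do the work, as an engineer would, in place of code of your own. Each camera call takes 0.05 s, during which the arm holds its last target. There are 200 camera calls.

## Working session

There is one attempt and no reset: what is moved stays moved. The work goes in short steps, Python scripts to look and compute and a tool call to move; the robot and the scene stay as the last step left them, time stands still between calls to the robot, and variables do not carry over. Pictures are saved under pics/ and viewed, at most 10 in all, crops included, and the job is handed in when it is done.

Besides the shell and the picture viewer there is one more tool, called after "Call:" as name(argument=value, ...), one argument or row to a line, values as JSON. drive_tool: Moves the arm, as the interface text tells. Shift numbers are shares of 0.1 m and turn numbers shares of 90 degrees, none past 1 either way. Its arguments: {"type":"object","properties":{"targets":{"type":"array","items":{"type":"object","properties":{"dx":{"type":"number","minimum":-1,"maximum":1},"dy":{"type":"number","minimum":-1,"maximum":1},"dz":{"type":"number","minimum":-1,"maximum":1},"yaw":{"type":"number","minimum":-1,"maximum":1},"fingers":{"type":"number"}}}},"squeeze":{"type":"number"}},"required":["targets"]}

```bash
mkdir -p pics; python3 - <<'E'
from workcell import readout, grab_frame, camera_info, workorder, bot
import cv2,numpy as np
np.set_printoptions(precision=4,suppress=True)
s=readout.observe()
print(s, bot.pinch_z)
for n in("scene","side","wrist"): print(n,camera_info(n))
a=grab_frame("scene");b=grab_frame("side")
cv2.imwrite("pics/scene0.png",a);cv2.imwrite("pics/side0.png",b)
E
```

```text
{'clock': 0.0, 'qpos': array([ 1.1238,  0.522 , -0.0363,  1.6   ,  0.0212,  1.0211, -0.1128]), 'qd': array([ 0.0013,  0.0014,  0.0023,  0.0004, -0.0008, -0.0015, -0.0008]), 'joint_efforts': array([ -0.0016, -92.7126,   1.9798, -36.9941,   0.0178,   0.0084,
        -0.    ]), 'position': array([ 0.2298, -0.5809,  0.2307]), 'tool_rot': array([-3.1404,  0.0001,  0.3768]), 'force': array([-0.3797, -0.3946, -0.2538]), 'moment': array([-0.0528,  0.052 ,  0.018 ]), 'finger_force': 0.0, 'grip_width': 0.08565332558361781} 0.0187
scene {'fx': 412.08226655007576, 'fy': 412.08226655007576, 'cx': 321.59160340440974, 'cy': 197.18853024030471, 'D': array([-0.0561,  0.    ,  0.    ,  0.    ,  0.    ]), 'T': array([[ 0.5487,  0.3762, -0.7466, -0.2462],
       [-0.8358,  0.2268, -0.5   , -0.2786],
       [-0.0188,  0.8984,  0.4389,  0.5458],
       [ 0.    ,  0.    ,  0.    ,  1.    ]])}
side {'fx': 513.7742887302749, 'fy': 513.7742887302749, 'cx': 316.38747254940444, 'cy': 197.34159338527925, 'D': array([-0.1522,  0.    ,  0.    ,  0.    ,  0.    ]), 'T': array([[-0.9099,  0.1983, -0.3645,  0.0263],
       [-0.4149, -0.4346,  0.7994,  1.2642],
       [ 0.0001,  0.8785,  0.4777,  0.7327],
       [ 0.    ,  0.    ,  0.    ,  1.    ]])}
wrist {'fx': 358.77442800137595, 'fy': 358.77442800137595, 'cx': 323.1407143230061, 'cy': 205.40134008226266, 'D': array([-0.0633,  0.    ,  0.    ,  0.    ,  0.    ]), 'hand_eye': array([[ 0.0007,  0.9469,  0.3215,  0.0836],
       [ 1.    , -0.0007, -0.0001, -0.001 ],
       [ 0.0002,  0.3215, -0.9469, -0.1431],
       [ 0.    ,  0.    ,  0.    ,  1.    ]])}
```

View pics/scene0.png

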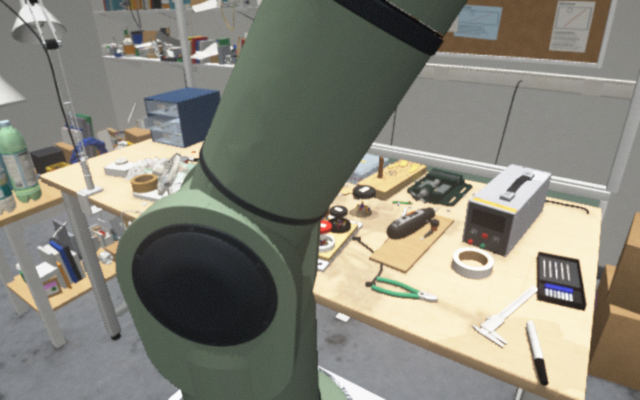

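View pics/side0.png

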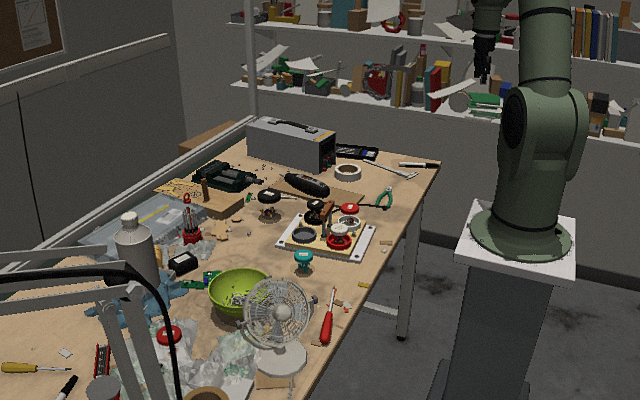

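The scene view is mostly blocked by the arm. The side view shows the carrier around (328,233): red lid at (350,208), white lid at (339,230), black lid near (316,208), and the empty grey collar at (304,235). I'll zoom in there and estimate positions.

```bash
cat > h.py <<'E'
from workcell import readout, grab_frame, camera_info, workorder, bot
import cv2,numpy as np
from scipy.spatial.transform import Rotation as R
np.set_printoptions(precision=4,suppress=True)
def camT(n,s=None):
    c=camera_info(n)
    if n!="wrist": return c,c["T"]
    T=np.eye(4);T[:3,:3]=R.from_euler("xyz",s["tool_rot"]).as_matrix();T[:3,3]=s["position"]
    return c,T@c["hand_eye"]
def ray(n,px,z,s=None):
    c,T=camT(n,s);K=np.array([[c["fx"],0,c["cx"]],[0,c["fy"],c["cy"]],[0,0,1]])
    p=cv2.undistortPoints(np.array(px,float).reshape(-1,1,2),K,c["D"]).reshape(-1,2)
    d=np.c_[p[:,0],-p[:,1],-np.ones(len(p))]@T[:3,:3].T
    o=T[:3,3];return o+d*((z-o[2])/d[:,2])[:,None]
def proj(n,P,s=None):
    c,T=camT(n,s);K=np.array([[c["fx"],0,c["cx"]],[0,c["fy"],c["cy"]],[0,0,1]])
    q=(np.array(P,float).reshape(-1,3)-T[:3,3])@T[:3,:3]
    return cv2.projectPoints(q*[1,-1,-1],np.zeros(3),np.zeros(3),K,c["D"])[0].reshape(-1,2)
E
python3 - <<'E'
from h import *
b=cv2.imread("pics/side0.png")
cv2.imwrite("pics/side0c.png",cv2.resize(b[170:290,240:400],None,fx=5,fy=5,interpolation=cv2.INTER_CUBIC))
print(ray("side",[(350,208),(339,229),(316,206),(304,235)],[0.078,.07,.074,.036]))
print(ray("side",[(282,246),(357,256),(374,227)],.01))
E
```

```text
[[0.4234 0.185  0.078 ]
 [0.4152 0.2788 0.07  ]
 [0.5102 0.2053 0.074 ]
 [0.5042 0.2908 0.036 ]]
[[0.5501 0.3235 0.01  ]
 [0.3632 0.2863 0.01  ]
 [0.3691 0.1418 0.01  ]]
```

View pics/side0c.png

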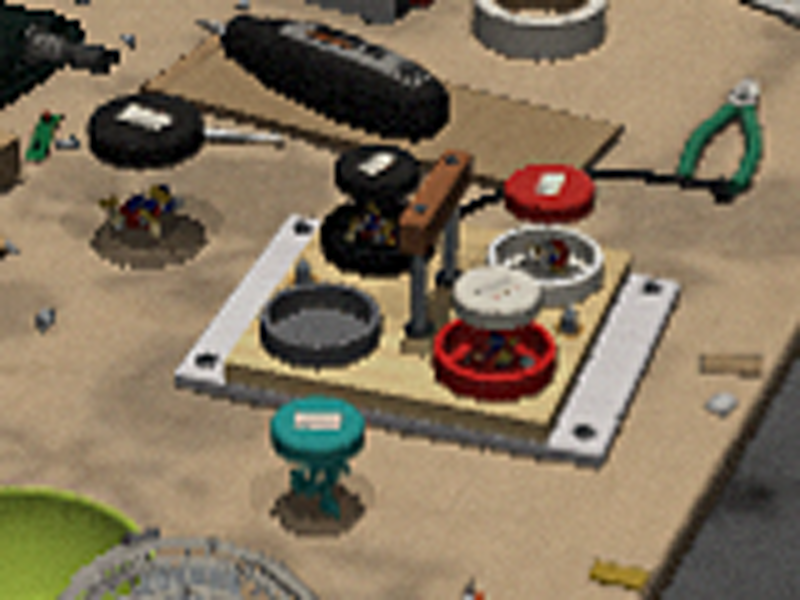

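The side view is clear enough to estimate the carrier: centre near (0.46, 0.24), carrier x axis at yaw ≈ 96°, so the tool yaw for gripping jars is about 6°. I'll turn first, then travel on an arc over to it.

Call:
drive_tool(
  targets=[
    {"yaw": 0.09, "fingers": 0},
    {"yaw": 0.083},
    {"dx": 0.4, "dy": -0.3},
    {"dx": 0.4, "dy": -0.3},
    {"dx": 0.4, "dy": -0.3},
    {"dx": 0.4, "dy": -0.3},
    {},
  ],
)

```text
invalid input
```

Call:
drive_tool(
  targets=[
    {"dx": 0, "dy": 0, "dz": 0, "yaw": 0.09, "fingers": 0},
    {"dx": 0, "dy": 0, "dz": 0, "yaw": 0.083, "fingers": 0},
    {"dx": 0.4, "dy": -0.3, "dz": 0, "yaw": 0, "fingers": 0},
    {"dx": 0.4, "dy": -0.3, "dz": 0, "yaw": 0, "fingers": 0},
    {"dx": 0.4, "dy": -0.3, "dz": 0, "yaw": 0, "fingers": 0},
    {"dx": 0.4, "dy": -0.3, "dz": 0, "yaw": 0, "fingers": 0},
    {"dx": 0, "dy": 0, "dz": 0, "yaw": 0, "fingers": 0},
  ],
)

```text
clock: 0.8
position: [0.382, -0.4397, 0.2311]
tool_rot: [-3.139, -0.002, 0.114]
force: [-0.2, -1.0, -0.1]
grip_width: 0.0855
finger_force: 0.0
```

```bash
python3 -c "
from h import *
print(readout.observe())"
```

```text
{'clock': 0.8, 'qpos': array([ 0.764 ,  0.454 , -0.0119,  1.7159,  0.0026,  0.972 , -0.7051]), 'qd': array([ 0.0827,  0.0061,  0.0752, -0.0111,  0.015 ,  0.007 ,  0.0892]), 'joint_efforts': array([ -3.7815, -85.8699,   1.3779, -35.1041,   0.0601,  -0.0722,
        -2.5761]), 'position': array([ 0.382 , -0.4397,  0.2311]), 'tool_rot': array([-3.1393, -0.0021,  0.1138]), 'force': array([-0.2295, -1.0026, -0.1044]), 'moment': array([-0.0206, -0.0035,  0.0099]), 'finger_force': 0.0, 'grip_width': 0.08547905040876742}
```

Call:
drive_tool(
  targets=[
    {"dx": 0.2, "dy": -0.4, "dz": -0.2, "yaw": 0, "fingers": 0},
    {"dx": 0.2, "dy": -0.4, "dz": -0.2, "yaw": 0, "fingers": 0},
    {"dx": 0.2, "dy": -0.4, "dz": 0, "yaw": 0, "fingers": 0},
    {"dx": 0.2, "dy": -0.4, "dz": 0, "yaw": 0, "fingers": 0},
    {"dx": 0.2, "dy": -0.4, "dz": 0, "yaw": 0, "fingers": 0},
    {"dx": 0.2, "dy": -0.4, "dz": 0, "yaw": 0, "fingers": 0},
    {"dx": 0, "dy": -0.4, "dz": 0, "yaw": 0, "fingers": 0},
    {"dx": 0, "dy": -0.4, "dz": 0, "yaw": 0, "fingers": 0},
    {"dx": 0, "dy": -0.4, "dz": 0, "yaw": 0, "fingers": 0},
    {"dx": 0, "dy": -0.4, "dz": 0, "yaw": 0, "fingers": 0},
    {"dx": 0, "dy": -0.4, "dz": 0, "yaw": 0, "fingers": 0},
    {"dx": 0, "dy": -0.4, "dz": 0, "yaw": 0, "fingers": 0},
    {"dx": 0, "dy": -0.4, "dz": 0, "yaw": 0, "fingers": 0},
    {"dx": 0, "dy": -0.4, "dz": 0, "yaw": 0, "fingers": 0},
    {"dx": 0, "dy": -0.4, "dz": 0, "yaw": 0, "fingers": 0},
    {"dx": 0, "dy": -0.4, "dz": 0, "yaw": 0, "fingers": 0},
    {"dx": 0, "dy": 0, "dz": 0, "yaw": 0, "fingers": 0},
    {"dx": 0, "dy": 0, "dz": 0, "yaw": 0, "fingers": 0},
  ],
)

```text
clock: 2.6
position: [0.4285, 0.2044, 0.271]
tool_rot: [3.141, 0.001, 0.107]
force: [-0.5, -0.9, -0.2]
grip_width: 0.0852
finger_force: 0.0
```

```bash
python3 - <<'E'
from h import *
import json
s=readout.observe()
print(s["qpos"],s["position"],s["tool_rot"])
json.dump({k:list(s[k]) for k in("position","tool_rot")},open("s1.json","w"))
cv2.imwrite("pics/wrist1.png",grab_frame("wrist"))
E
```

```text
[-0.2688  0.2521 -0.3617  1.9185  0.1056  0.9899 -2.1422] [0.4285 0.2044 0.271 ] [3.1414 0.0007 0.1067]
```

View pics/wrist1.png

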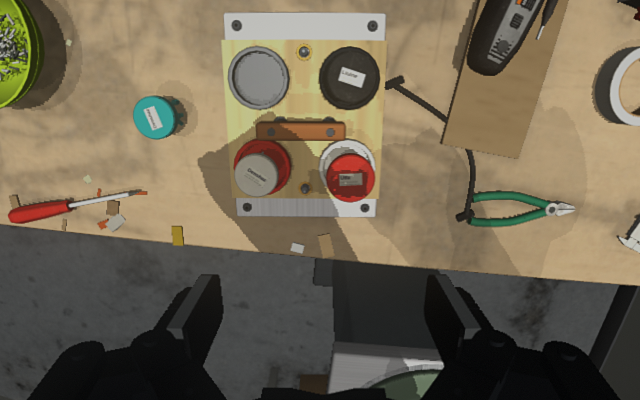

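The wrist view shows the carrier from above. Lids: white (257,174), red (350,178), black (350,78). The empty grey collar is at (258,78), the handle at (300,130) and the dock screws at (236,26), (372,26), (247,207), (365,207). I'll refine these with masks.

```bash
python3 - <<'E'
from h import *
import json
s=json.load(open("s1.json"))
im=cv2.imread("pics/wrist1.png");hsv=cv2.cvtColor(im,cv2.COLOR_BGR2HSV);H,S,V=cv2.split(hsv)
def comp(m,p,r):
    mm=np.zeros_like(m);mm[p[1]-r:p[1]+r,p[0]-r:p[0]+r]=m[p[1]-r:p[1]+r,p[0]-r:p[0]+r]
    cs,_=cv2.findContours(mm,cv2.RETR_EXTERNAL,cv2.CHAIN_APPROX_NONE)
    return max(cs,key=cv2.contourArea)
U=lambda b:b.astype(np.uint8)*255
red=U(((H<6)|(H>174))&(S>150)&(V>90)); blk=U(V<75); wht=U((S<75)&(V>110)); org=U((H>=4)&(H<14)&(S>110))
scr=U(V<110)
for n,m,p,r,z in [("redlid",red,(350,178),30,.078),("whitelid",wht,(257,174),26,.070),("blacklid",blk,(350,78),36,.074),("grey",U((S<60)&(V>60)),(258,78),36,.036),("handle",org,(300,130),46,.094)]:
    c=comp(m,p,r);(u,v),rr=cv2.minEnclosingCircle(c);box=cv2.minAreaRect(c)
    print(n,(round(u,1),round(v,1)),round(rr,1),box,ray("wrist",[(u,v)],z,s)[0])
sc=[]
for p in[(236,26),(372,26),(247,207),(365,207)]:
    c=comp(scr,p,8);sc.append(cv2.minEnclosingCircle(c)[0])
W=ray("wrist",sc,.010,s);print(sc);print(W,W.mean(0));d=W[:2].mean(0)-W[2:].mean(0)
print("dock -y dir",np.degrees(np.arctan2(d[1],d[0])),np.linalg.norm(d), W[1]-W[0],W[3]-W[2])
E
```

```text
redlid (350.2, 177.8) 23.9 ((350.0, 178.0), (46.0, 46.0), 90.0) [0.4284 0.1792 0.078 ]
whitelid (255.0, 175.5) 21.6 ((255.0, 175.5), (41.0, 42.0), 90.0) [0.4187 0.2721 0.07  ]
blacklid (349.0, 78.0) 31.6 ((349.0, 78.0), (62.0, 60.0), 90.0) [0.5191 0.1918 0.074 ]
grey (257.2, 77.6) 31.7 ((257.5000305175781, 77.5), (62.22539520263672, 59.396968841552734), 45.0) [0.5108 0.2808 0.036 ]
handle (307.0, 132.0) 37.7 ((307.0, 131.5), (17.0, 74.0), 90.0) [0.4696 0.2243 0.094 ]
[(236.28260803222656, 25.065217971801758), (372.0, 25.850000381469727), (247.0, 206.64285278320312), (364.5, 207.5)]
[[0.5608 0.31   0.01  ]
 [0.5746 0.1705 0.01  ]
 [0.3633 0.2899 0.01  ]
 [0.3772 0.1503 0.01  ]] [0.469  0.2302 0.01  ]
dock -y dir 5.829880442642058 0.19844990368404333 [ 0.0138 -0.1395  0.    ] [ 0.0139 -0.1396  0.    ]
```

The dock centre is at (0.469, 0.2302), with carrier yaw 95.75°. The lids sit within 1 mm of their predicted collar positions. Next I go over the white jar and down.

Call:
drive_tool(
  targets=[
    {"dx": -0.03, "dy": -0.341, "dz": 0, "yaw": 0.004, "fingers": 0},
    {"dx": 0, "dy": -0.341, "dz": 0, "yaw": 0, "fingers": 0},
    {"dx": 0, "dy": 0, "dz": 0.3, "yaw": 0, "fingers": 0},
    {"dx": 0, "dy": 0, "dz": 0.4, "yaw": 0, "fingers": 0},
    {"dx": 0, "dy": 0, "dz": 0.4, "yaw": 0, "fingers": 0},
    {"dx": 0, "dy": 0, "dz": 0.3, "yaw": 0, "fingers": 0},
    {"dx": 0, "dy": 0, "dz": 0.2, "yaw": 0, "fingers": 0},
    {"dx": 0, "dy": 0, "dz": 0.2, "yaw": 0, "fingers": 0},
    {"dx": 0, "dy": 0, "dz": 0.2, "yaw": 0, "fingers": 0},
    {"dx": 0, "dy": 0, "dz": 0.2, "yaw": 0, "fingers": 0},
    {"dx": 0, "dy": 0, "dz": 0.1, "yaw": 0, "fingers": 0},
    {"dx": 0, "dy": 0, "dz": 0, "yaw": 0, "fingers": 0},
    {"dx": 0, "dy": 0, "dz": 0, "yaw": 0, "fingers": 0},
    {"dx": 0, "dy": 0, "dz": 0, "yaw": 0, "fingers": 0},
  ],
)

```text
clock: 4.05
position: [0.4194, 0.2716, 0.0422]
tool_rot: [-3.141, -0.001, 0.098]
force: [0.2, 0.0, 0.6]
grip_width: 0.0853
finger_force: 0.0
```

Call:
drive_tool(
  targets=[
    {"dx": 0, "dy": 0, "dz": 0, "yaw": 0, "fingers": 1},
    {"dx": 0, "dy": 0, "dz": 0, "yaw": 0, "fingers": 1},
    {"dx": 0, "dy": 0, "dz": 0, "yaw": 0, "fingers": 1},
    {"dx": 0, "dy": 0, "dz": 0, "yaw": 0, "fingers": 1},
    {"dx": 0, "dy": 0, "dz": 0, "yaw": 0, "fingers": 1},
    {"dx": 0, "dy": 0, "dz": 0, "yaw": 0, "fingers": 1},
    {"dx": 0, "dy": 0, "dz": 0, "yaw": 0, "fingers": 1},
    {"dx": 0, "dy": 0, "dz": 0, "yaw": 0, "fingers": 1},
    {"dx": 0, "dy": 0, "dz": 0, "yaw": 0, "fingers": 1},
    {"dx": 0, "dy": 0, "dz": 0, "yaw": 0, "fingers": 1},
  ],
  squeeze=35,
)

```text
clock: 5.05
position: [0.419, 0.2717, 0.0417]
tool_rot: [-3.141, -0.001, 0.099]
force: [-0.2, -1.2, 7.8]
grip_width: 0.0425
finger_force: 34.3
```

Call:
drive_tool(
  targets=[
    {"dx": 0, "dy": 0, "dz": -0.1, "yaw": 0, "fingers": 1},
    {"dx": 0, "dy": 0, "dz": -0.1, "yaw": 0, "fingers": 1},
    {"dx": 0, "dy": 0, "dz": -0.2, "yaw": 0, "fingers": 1},
    {"dx": 0, "dy": 0, "dz": -0.3, "yaw": 0, "fingers": 1},
    {"dx": 0, "dy": 0, "dz": -0.3, "yaw": 0, "fingers": 1},
    {"dx": 0, "dy": 0, "dz": 0, "yaw": 0, "fingers": 1},
    {"dx": 0, "dy": 0, "dz": 0, "yaw": 0, "fingers": 1},
    {"dx": 0, "dy": 0, "dz": 0, "yaw": 0, "fingers": 1},
  ],
)

```text
clock: 5.85
position: [0.4185, 0.2712, 0.1409]
tool_rot: [3.141, 0.001, 0.099]
force: [-0.1, 0.1, -0.8]
grip_width: 0.0424
finger_force: 35.8
```

```bash
python3 - <<'E'
from h import *
b=grab_frame("side")
print(readout.observe()["qpos"])
cv2.imwrite("pics/side1c.png",cv2.resize(b[140:270,250:410],None,fx=4,fy=4,interpolation=cv2.INTER_CUBIC))
E
```

```text
[-0.4453  0.4674 -0.3238  1.9985  0.2214  0.7102 -2.3776]
```

View pics/side1c.png

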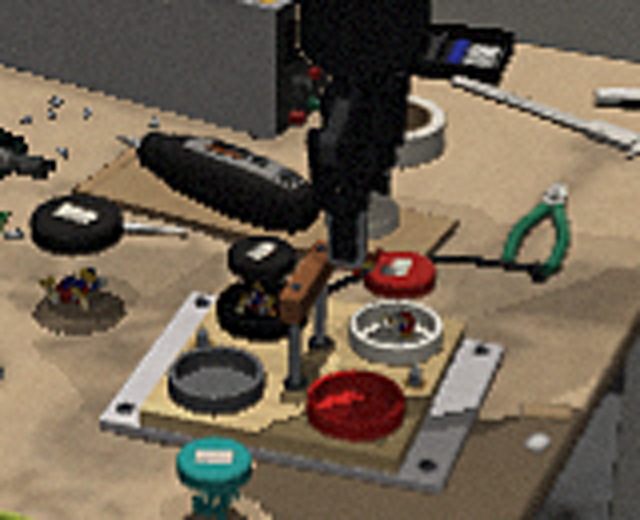

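The white jar hangs upright, clear of the handle. Next it goes to the grey collar.

Call:
drive_tool(
  targets=[
    {"dx": 0.2, "dy": 0, "dz": 0, "yaw": 0, "fingers": 1},
    {"dx": 0.3, "dy": 0, "dz": 0, "yaw": 0, "fingers": 1},
    {"dx": 0.3, "dy": 0, "dz": 0, "yaw": 0, "fingers": 1},
    {"dx": 0.12, "dy": 0, "dz": 0, "yaw": 0, "fingers": 1},
    {"dx": 0, "dy": 0, "dz": 0, "yaw": 0, "fingers": 1},
    {"dx": 0, "dy": 0, "dz": 0.2, "yaw": 0, "fingers": 1},
    {"dx": 0, "dy": 0, "dz": 0.3, "yaw": 0, "fingers": 1},
    {"dx": 0, "dy": 0, "dz": 0.2, "yaw": 0, "fingers": 1},
    {"dx": 0, "dy": 0, "dz": 0.1, "yaw": 0, "fingers": 1},
    {"dx": 0, "dy": 0, "dz": 0.1, "yaw": 0, "fingers": 1},
    {"dx": 0, "dy": 0, "dz": 0.06, "yaw": 0, "fingers": 1},
    {"dx": 0, "dy": 0, "dz": 0, "yaw": 0, "fingers": 1},
    {"dx": 0, "dy": 0, "dz": 0, "yaw": 0, "fingers": 1},
    {"dx": 0, "dy": 0, "dz": 0, "yaw": 0, "fingers": 1},
  ],
)

```text
clock: 7.3
position: [0.5107, 0.2808, 0.046]
tool_rot: [-3.141, -0.001, 0.099]
force: [-0.4, -0.1, -0.2]
grip_width: 0.0423
finger_force: 35.7
```

Call:
drive_tool(
  targets=[
    {"dx": 0, "dy": 0, "dz": 0.02, "yaw": 0, "fingers": 1},
    {"dx": 0, "dy": 0, "dz": 0.02, "yaw": 0, "fingers": 1},
    {"dx": 0, "dy": 0, "dz": 0, "yaw": 0, "fingers": 1},
    {"dx": 0, "dy": 0, "dz": 0, "yaw": 0, "fingers": 1},
  ],
)

```text
clock: 7.7
position: [0.5107, 0.2806, 0.0418]
tool_rot: [-3.141, -0.001, 0.099]
force: [-1.4, -1.5, 8.3]
grip_width: 0.0425
finger_force: 36.3
```

Call:
drive_tool(
  targets=[
    {"dx": 0, "dy": 0, "dz": 0, "yaw": 0, "fingers": 0},
    {"dx": 0, "dy": 0, "dz": 0, "yaw": 0, "fingers": 0},
    {"dx": 0, "dy": 0, "dz": 0, "yaw": 0, "fingers": 0},
    {"dx": 0, "dy": 0, "dz": 0, "yaw": 0, "fingers": 0},
    {"dx": 0, "dy": 0, "dz": 0, "yaw": 0, "fingers": 0},
    {"dx": 0, "dy": 0, "dz": 0, "yaw": 0, "fingers": 0},
    {"dx": 0, "dy": 0, "dz": 0, "yaw": 0, "fingers": 0},
    {"dx": 0, "dy": 0, "dz": -0.2, "yaw": 0, "fingers": 0},
    {"dx": 0, "dy": 0, "dz": -0.3, "yaw": 0, "fingers": 0},
    {"dx": 0, "dy": 0, "dz": -0.3, "yaw": 0, "fingers": 0},
    {"dx": 0, "dy": 0, "dz": 0, "yaw": 0, "fingers": 0},
    {"dx": -0.3, "dy": 0.3, "dz": 0, "yaw": 0, "fingers": 0},
    {"dx": -0.3, "dy": 0.3, "dz": 0, "yaw": 0, "fingers": 0},
    {"dx": -0.32, "dy": 0.32, "dz": 0, "yaw": 0, "fingers": 0},
    {"dx": 0, "dy": 0, "dz": 0, "yaw": 0, "fingers": 0},
    {"dx": 0, "dy": 0, "dz": 0.2, "yaw": 0, "fingers": 0},
    {"dx": 0, "dy": 0, "dz": 0.2, "yaw": 0, "fingers": 0},
    {"dx": 0, "dy": 0, "dz": 0.2, "yaw": 0, "fingers": 0},
    {"dx": 0, "dy": 0, "dz": 0.13, "yaw": 0, "fingers": 0},
    {"dx": 0, "dy": 0, "dz": 0, "yaw": 0, "fingers": 0},
  ],
)

```text
clock: 9.7
position: [0.427, 0.1798, 0.0467]
tool_rot: [3.141, 0.003, 0.099]
force: [-0.3, -1.0, -0.0]
grip_width: 0.0855
finger_force: 0.0
```

Call:
drive_tool(
  targets=[
    {"dx": 0, "dy": 0, "dz": 0, "yaw": 0, "fingers": 0},
    {"dx": 0, "dy": 0, "dz": 0, "yaw": 0, "fingers": 0},
  ],
)

```text
clock: 9.9
position: [0.4282, 0.1802, 0.0489]
tool_rot: [-3.141, -0.001, 0.099]
force: [-0.3, -0.5, 0.2]
grip_width: 0.0854
finger_force: 0.0
```

Call:
drive_tool(
  targets=[
    {"dx": 0, "dy": 0, "dz": 0, "yaw": 0, "fingers": 1},
    {"dx": 0, "dy": 0, "dz": 0, "yaw": 0, "fingers": 1},
    {"dx": 0, "dy": 0, "dz": 0, "yaw": 0, "fingers": 1},
    {"dx": 0, "dy": 0, "dz": 0, "yaw": 0, "fingers": 1},
    {"dx": 0, "dy": 0, "dz": 0, "yaw": 0, "fingers": 1},
    {"dx": 0, "dy": 0, "dz": 0, "yaw": 0, "fingers": 1},
    {"dx": 0, "dy": 0, "dz": 0, "yaw": 0, "fingers": 1},
    {"dx": 0, "dy": 0, "dz": 0, "yaw": 0, "fingers": 1},
    {"dx": 0, "dy": 0, "dz": 0, "yaw": 0, "fingers": 1},
    {"dx": 0, "dy": 0, "dz": 0, "yaw": 0, "fingers": 1},
  ],
  squeeze=35,
)

```text
clock: 10.9
position: [0.4283, 0.1801, 0.0488]
tool_rot: [-3.141, -0.001, 0.099]
force: [-0.7, -0.7, 9.1]
grip_width: 0.0461
finger_force: 34.5
```

Call:
drive_tool(
  targets=[
    {"dx": 0, "dy": 0, "dz": -0.1, "yaw": 0, "fingers": 1},
    {"dx": 0, "dy": 0, "dz": -0.1, "yaw": 0, "fingers": 1},
    {"dx": 0, "dy": 0, "dz": -0.2, "yaw": 0, "fingers": 1},
    {"dx": 0, "dy": 0, "dz": 0, "yaw": 0, "fingers": 1},
    {"dx": 0, "dy": 0, "dz": 0, "yaw": 0, "fingers": 1},
    {"dx": 0, "dy": 0, "dz": 0, "yaw": 0, "fingers": 1},
  ],
)

```text
clock: 11.5
position: [0.4278, 0.1798, 0.0881]
tool_rot: [3.141, 0.0, 0.099]
force: [-0.2, 0.2, -1.4]
grip_width: 0.046
finger_force: 36.2
```

Call:
drive_tool(
  targets=[
    {"dx": 0, "dy": -0.2, "dz": 0, "yaw": 0, "fingers": 1},
    {"dx": 0, "dy": -0.3, "dz": 0, "yaw": 0, "fingers": 1},
    {"dx": 0, "dy": -0.3, "dz": 0, "yaw": 0, "fingers": 1},
    {"dx": 0, "dy": -0.12, "dz": 0, "yaw": 0, "fingers": 1},
    {"dx": 0, "dy": 0, "dz": 0, "yaw": 0, "fingers": 1},
    {"dx": 0, "dy": 0, "dz": 0, "yaw": 0, "fingers": 1},
    {"dx": 0, "dy": 0, "dz": 0.1, "yaw": 0, "fingers": 1},
    {"dx": 0, "dy": 0, "dz": 0.1, "yaw": 0, "fingers": 1},
    {"dx": 0, "dy": 0, "dz": 0.1, "yaw": 0, "fingers": 1},
    {"dx": 0, "dy": 0, "dz": 0.06, "yaw": 0, "fingers": 1},
    {"dx": 0, "dy": 0, "dz": 0.02, "yaw": 0, "fingers": 1},
    {"dx": 0, "dy": 0, "dz": 0.02, "yaw": 0, "fingers": 1},
    {"dx": 0, "dy": 0, "dz": 0, "yaw": 0, "fingers": 1},
    {"dx": 0, "dy": 0, "dz": 0, "yaw": 0, "fingers": 1},
    {"dx": 0, "dy": 0, "dz": 0, "yaw": 0, "fingers": 1},
  ],
)

```text
clock: 13.0
position: [0.4191, 0.2714, 0.0488]
tool_rot: [3.141, -0.001, 0.099]
force: [-1.2, -3.2, 8.8]
grip_width: 0.0467
finger_force: 36.9
```

Seated at the same height it was picked from. I'll release and return for the white jar.

Call:
drive_tool(
  targets=[
    {"dx": 0, "dy": 0, "dz": 0, "yaw": 0, "fingers": 0},
    {"dx": 0, "dy": 0, "dz": 0, "yaw": 0, "fingers": 0},
    {"dx": 0, "dy": 0, "dz": 0, "yaw": 0, "fingers": 0},
    {"dx": 0, "dy": 0, "dz": 0, "yaw": 0, "fingers": 0},
    {"dx": 0, "dy": 0, "dz": 0, "yaw": 0, "fingers": 0},
    {"dx": 0, "dy": 0, "dz": 0, "yaw": 0, "fingers": 0},
    {"dx": 0, "dy": 0, "dz": 0, "yaw": 0, "fingers": 0},
    {"dx": 0, "dy": 0, "dz": -0.2, "yaw": 0, "fingers": 0},
    {"dx": 0, "dy": 0, "dz": -0.3, "yaw": 0, "fingers": 0},
    {"dx": 0, "dy": 0, "dz": -0.3, "yaw": 0, "fingers": 0},
    {"dx": 0, "dy": 0, "dz": 0, "yaw": 0, "fingers": 0},
    {"dx": 0.3, "dy": 0, "dz": 0, "yaw": 0, "fingers": 0},
    {"dx": 0.3, "dy": 0, "dz": 0, "yaw": 0, "fingers": 0},
    {"dx": 0.32, "dy": 0, "dz": 0, "yaw": 0, "fingers": 0},
    {"dx": 0, "dy": 0, "dz": 0, "yaw": 0, "fingers": 0},
    {"dx": 0, "dy": 0, "dz": 0.3, "yaw": 0, "fingers": 0},
    {"dx": 0, "dy": 0, "dz": 0.3, "yaw": 0, "fingers": 0},
    {"dx": 0, "dy": 0, "dz": 0.2, "yaw": 0, "fingers": 0},
    {"dx": 0, "dy": 0, "dz": 0.07, "yaw": 0, "fingers": 0},
    {"dx": 0, "dy": 0, "dz": 0, "yaw": 0, "fingers": 0},
  ],
)

```text
clock: 15.0
position: [0.5096, 0.2805, 0.0405]
tool_rot: [3.141, 0.002, 0.099]
force: [0.6, -0.0, -0.1]
grip_width: 0.0857
finger_force: 0.0
```

Call:
drive_tool(
  targets=[
    {"dx": 0, "dy": 0, "dz": 0, "yaw": 0, "fingers": 0},
    {"dx": 0, "dy": 0, "dz": 0, "yaw": 0, "fingers": 0},
    {"dx": 0, "dy": 0, "dz": 0, "yaw": 0, "fingers": 0},
  ],
)

```text
clock: 15.3
position: [0.5108, 0.2808, 0.0422]
tool_rot: [-3.141, -0.001, 0.099]
force: [-0.7, 0.3, -0.8]
grip_width: 0.0854
finger_force: 0.0
```

Call:
drive_tool(
  targets=[
    {"dx": 0, "dy": 0, "dz": 0, "yaw": 0, "fingers": 1},
    {"dx": 0, "dy": 0, "dz": 0, "yaw": 0, "fingers": 1},
    {"dx": 0, "dy": 0, "dz": 0, "yaw": 0, "fingers": 1},
    {"dx": 0, "dy": 0, "dz": 0, "yaw": 0, "fingers": 1},
    {"dx": 0, "dy": 0, "dz": 0, "yaw": 0, "fingers": 1},
    {"dx": 0, "dy": 0, "dz": 0, "yaw": 0, "fingers": 1},
    {"dx": 0, "dy": 0, "dz": 0, "yaw": 0, "fingers": 1},
    {"dx": 0, "dy": 0, "dz": 0, "yaw": 0, "fingers": 1},
    {"dx": 0, "dy": 0, "dz": 0, "yaw": 0, "fingers": 1},
    {"dx": 0, "dy": 0, "dz": 0, "yaw": 0, "fingers": 1},
    {"dx": 0, "dy": 0, "dz": -0.1, "yaw": 0, "fingers": 1},
    {"dx": 0, "dy": 0, "dz": -0.1, "yaw": 0, "fingers": 1},
    {"dx": 0, "dy": 0, "dz": -0.2, "yaw": 0, "fingers": 1},
    {"dx": 0, "dy": 0, "dz": -0.3, "yaw": 0, "fingers": 1},
    {"dx": 0, "dy": 0, "dz": -0.3, "yaw": 0, "fingers": 1},
    {"dx": 0, "dy": 0, "dz": 0, "yaw": 0, "fingers": 1},
    {"dx": 0, "dy": 0, "dz": 0, "yaw": 0, "fingers": 1},
  ],
  squeeze=35,
)

```text
clock: 17.0
position: [0.5107, 0.2806, 0.1423]
tool_rot: [-3.141, -0.002, 0.099]
force: [-0.9, 0.4, -1.4]
grip_width: 0.0424
finger_force: 35.7
```

Call:
drive_tool(
  targets=[
    {"dx": -0.2, "dy": 0.2, "dz": 0, "yaw": 0, "fingers": 1},
    {"dx": -0.3, "dy": 0.3, "dz": 0, "yaw": 0, "fingers": 1},
    {"dx": -0.3, "dy": 0.3, "dz": 0, "yaw": 0, "fingers": 1},
    {"dx": -0.12, "dy": 0.12, "dz": 0, "yaw": 0, "fingers": 1},
    {"dx": 0, "dy": 0, "dz": 0, "yaw": 0, "fingers": 1},
    {"dx": 0, "dy": 0, "dz": 0, "yaw": 0, "fingers": 1},
    {"dx": 0, "dy": 0, "dz": 0, "yaw": 0, "fingers": 1},
  ],
)

```text
clock: 17.7
position: [0.4282, 0.1807, 0.1411]
tool_rot: [-3.141, 0.0, 0.099]
force: [0.5, 0.8, -0.5]
grip_width: 0.0422
finger_force: 35.8
```

Call:
drive_tool(
  targets=[
    {"dx": 0, "dy": 0.01, "dz": 0.2, "yaw": 0, "fingers": 1},
    {"dx": 0, "dy": 0, "dz": 0.3, "yaw": 0, "fingers": 1},
    {"dx": 0, "dy": 0, "dz": 0.2, "yaw": 0, "fingers": 1},
    {"dx": 0, "dy": 0, "dz": 0.1, "yaw": 0, "fingers": 1},
    {"dx": 0, "dy": 0, "dz": 0.1, "yaw": 0, "fingers": 1},
    {"dx": 0, "dy": 0, "dz": 0.06, "yaw": 0, "fingers": 1},
    {"dx": 0, "dy": 0, "dz": 0.02, "yaw": 0, "fingers": 1},
    {"dx": 0, "dy": 0, "dz": 0.02, "yaw": 0, "fingers": 1},
    {"dx": 0, "dy": 0, "dz": 0, "yaw": 0, "fingers": 1},
    {"dx": 0, "dy": 0, "dz": 0, "yaw": 0, "fingers": 1},
    {"dx": 0, "dy": 0, "dz": 0, "yaw": 0, "fingers": 1},
  ],
)

```text
clock: 18.8
position: [0.4282, 0.1791, 0.0416]
tool_rot: [-3.141, -0.001, 0.099]
force: [1.1, -0.2, 2.2]
grip_width: 0.0423
finger_force: 35.8
```

Call:
drive_tool(
  targets=[
    {"dx": 0, "dy": 0, "dz": 0, "yaw": 0, "fingers": 0},
    {"dx": 0, "dy": 0, "dz": 0, "yaw": 0, "fingers": 0},
    {"dx": 0, "dy": 0, "dz": 0, "yaw": 0, "fingers": 0},
    {"dx": 0, "dy": 0, "dz": 0, "yaw": 0, "fingers": 0},
    {"dx": 0, "dy": 0, "dz": 0, "yaw": 0, "fingers": 0},
    {"dx": 0, "dy": 0, "dz": 0, "yaw": 0, "fingers": 0},
    {"dx": 0, "dy": 0, "dz": 0, "yaw": 0, "fingers": 0},
    {"dx": 0, "dy": 0, "dz": -0.2, "yaw": 0, "fingers": 0},
    {"dx": 0, "dy": 0, "dz": -0.3, "yaw": 0, "fingers": 0},
    {"dx": 0, "dy": 0, "dz": -0.4, "yaw": 0, "fingers": 0},
    {"dx": 0, "dy": -0.25, "dz": -0.4, "yaw": 0, "fingers": 0},
    {"dx": 0, "dy": -0.25, "dz": -0.4, "yaw": 0, "fingers": 0},
    {"dx": 0, "dy": 0, "dz": -0.4, "yaw": 0, "fingers": 0},
    {"dx": 0, "dy": 0, "dz": 0, "yaw": 0, "fingers": 0},
    {"dx": 0, "dy": 0, "dz": 0, "yaw": 0, "fingers": 0},
    {"dx": 0, "dy": 0, "dz": 0, "yaw": 0, "fingers": 0},
  ],
)

```text
clock: 20.4
position: [0.4227, 0.2282, 0.2504]
tool_rot: [3.141, 0.001, 0.098]
force: [-0.2, 0.5, -0.1]
grip_width: 0.0852
finger_force: 0.0
```

```bash
python3 - <<'E'
from h import *
import json
s=readout.observe()
print(s["position"],s["tool_rot"],s["qpos"])
json.dump({k:list(s[k]) for k in("position","tool_rot")},open("s2.json","w"))
im=grab_frame("wrist");cv2.imwrite("pics/wrist2.png",im)
# predicted positions from dock centre, to crop
C=np.array([.469,.2302]);X=np.array([-.1002,.995]);Y=np.array([-.995,-.1002])
for n,a,b,z in[("red",.046,.046,.078),("white",-.046,.046,.07),("black",-.046,-.046,.074),("h+",.04,0,.094),("h-",-.04,0,.094)]:
    print(n,proj("wrist",np.r_[C+a*X+b*Y,z],s))
u=proj("wrist",np.r_[C,.05],s)[0].astype(int)
y0=max(u[1]-110,0);cv2.imwrite("pics/wrist2c.png",cv2.resize(im[y0:y0+200,u[0]-100:u[0]+100],None,fx=3,fy=3));print(u,y0)
E
```

```text
[0.4227 0.2282 0.2504] [3.1409 0.0013 0.0984] [-0.3187  0.2867 -0.3665  1.9314  0.1251  0.9468 -2.2173]
red [[276.5589 180.0828]]
white [[376.592  177.7512]]
black [[381.9152  73.2352]]
h+ [[279.1556 131.1233]]
h- [[375.9444 131.023 ]]
[326 125] 15
```

View pics/wrist2c.png

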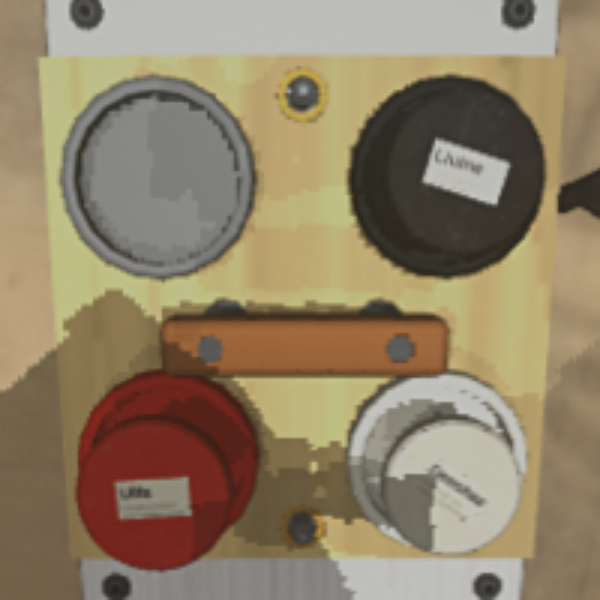

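All three jars sit in the right collars: red lid (278,179), white (377,176), black at top right. The handle matches its predicted position. Next I turn 90° and line up over the handle.

Call:
drive_tool(
  targets=[
    {"dx": 0, "dy": 0, "dz": 0, "yaw": -0.09, "fingers": 0},
    {"dx": 0, "dy": 0, "dz": 0, "yaw": -0.09, "fingers": 0},
    {"dx": 0, "dy": 0, "dz": 0, "yaw": -0.09, "fingers": 0},
    {"dx": 0, "dy": 0, "dz": 0, "yaw": -0.09, "fingers": 0},
    {"dx": 0, "dy": 0, "dz": 0, "yaw": -0.09, "fingers": 0},
    {"dx": 0, "dy": 0, "dz": 0, "yaw": -0.09, "fingers": 0},
    {"dx": 0, "dy": 0, "dz": 0, "yaw": -0.09, "fingers": 0},
    {"dx": 0, "dy": 0, "dz": 0, "yaw": -0.09, "fingers": 0},
    {"dx": 0, "dy": 0, "dz": 0, "yaw": -0.09, "fingers": 0},
    {"dx": 0, "dy": 0, "dz": 0, "yaw": -0.09, "fingers": 0},
    {"dx": 0, "dy": 0, "dz": 0, "yaw": -0.09, "fingers": 0},
    {"dx": 0, "dy": 0, "dz": 0, "yaw": -0.011, "fingers": 0},
    {"dx": -0.067, "dy": 0.25, "dz": 0, "yaw": 0, "fingers": 0},
    {"dx": 0, "dy": 0.213, "dz": 0, "yaw": 0, "fingers": 0},
    {"dx": 0, "dy": 0, "dz": 0.3, "yaw": 0, "fingers": 0},
    {"dx": 0, "dy": 0, "dz": 0.3, "yaw": 0, "fingers": 0},
    {"dx": 0, "dy": 0, "dz": 0.2, "yaw": 0, "fingers": 0},
    {"dx": 0, "dy": 0, "dz": 0, "yaw": 0, "fingers": 0},
    {"dx": 0, "dy": 0, "dz": 0, "yaw": 0, "fingers": 0},
    {"dx": 0, "dy": 0, "dz": 0, "yaw": 0, "fingers": 0},
  ],
)

```text
clock: 22.45
position: [0.4702, 0.227, 0.1723]
tool_rot: [3.14, -0.0, 1.67]
force: [0.3, 0.3, 0.1]
grip_width: 0.0851
finger_force: 0.0
```

Call:
drive_tool(
  targets=[
    {"dx": -0.007, "dy": -0.009, "dz": 0.2, "yaw": 0, "fingers": 0},
    {"dx": 0, "dy": 0, "dz": 0.3, "yaw": 0, "fingers": 0},
    {"dx": 0, "dy": 0, "dz": 0.2, "yaw": 0, "fingers": 0},
    {"dx": 0, "dy": 0, "dz": 0.2, "yaw": 0, "fingers": 0},
    {"dx": 0, "dy": 0, "dz": 0.1, "yaw": 0, "fingers": 0},
    {"dx": 0, "dy": 0, "dz": 0.08, "yaw": 0, "fingers": 0},
    {"dx": 0, "dy": 0, "dz": 0, "yaw": 0, "fingers": 0},
    {"dx": 0, "dy": 0, "dz": 0, "yaw": 0, "fingers": 0},
    {"dx": 0, "dy": 0, "dz": 0, "yaw": 0, "fingers": 0},
  ],
)

```text
clock: 23.35
position: [0.4694, 0.2261, 0.0641]
tool_rot: [3.141, -0.0, 1.671]
force: [-0.4, 0.3, 0.2]
grip_width: 0.0855
finger_force: 0.0
```

Call:
drive_tool(
  targets=[
    {"dx": 0, "dy": 0, "dz": 0, "yaw": 0, "fingers": 1},
    {"dx": 0, "dy": 0, "dz": 0, "yaw": 0, "fingers": 1},
    {"dx": 0, "dy": 0, "dz": 0, "yaw": 0, "fingers": 1},
    {"dx": 0, "dy": 0, "dz": 0, "yaw": 0, "fingers": 1},
    {"dx": 0, "dy": 0, "dz": 0, "yaw": 0, "fingers": 1},
    {"dx": 0, "dy": 0, "dz": 0, "yaw": 0, "fingers": 1},
    {"dx": 0, "dy": 0, "dz": 0, "yaw": 0, "fingers": 1},
    {"dx": 0, "dy": 0, "dz": 0, "yaw": 0, "fingers": 1},
    {"dx": 0, "dy": 0, "dz": 0, "yaw": 0, "fingers": 1},
    {"dx": 0, "dy": 0, "dz": 0, "yaw": 0, "fingers": 1},
    {"dx": 0, "dy": 0, "dz": 0, "yaw": 0, "fingers": 1},
    {"dx": 0, "dy": 0, "dz": 0, "yaw": 0, "fingers": 1},
  ],
  squeeze=80,
)

```text
clock: 24.55
position: [0.469, 0.226, 0.0635]
tool_rot: [3.141, 0.0, 1.671]
force: [-0.6, -0.6, 5.7]
grip_width: 0.0148
finger_force: 78.9
```

Call:
drive_tool(
  targets=[
    {"dx": 0, "dy": 0, "dz": -0.03, "yaw": 0, "fingers": 1},
    {"dx": 0, "dy": 0, "dz": -0.03, "yaw": 0, "fingers": 1},
    {"dx": 0, "dy": 0, "dz": -0.04, "yaw": 0, "fingers": 1},
    {"dx": 0, "dy": 0, "dz": -0.05, "yaw": 0, "fingers": 1},
    {"dx": 0, "dy": 0, "dz": -0.05, "yaw": 0, "fingers": 1},
    {"dx": 0, "dy": 0, "dz": -0.05, "yaw": 0, "fingers": 1},
    {"dx": 0, "dy": 0, "dz": -0.05, "yaw": 0, "fingers": 1},
    {"dx": 0, "dy": 0, "dz": -0.05, "yaw": 0, "fingers": 1},
    {"dx": 0, "dy": 0, "dz": -0.05, "yaw": 0, "fingers": 1},
    {"dx": 0, "dy": 0, "dz": 0, "yaw": 0, "fingers": 1},
  ],
)

```text
clock: 25.55
position: [0.4693, 0.2261, 0.104]
tool_rot: [3.141, -0.0, 1.671]
force: [0.6, 0.3, -5.9]
grip_width: 0.015
finger_force: 78.2
```

Clean off the pins, carrying about 6 N. I'll raise it the remaining 80 mm gently.

Call:
drive_tool(
  targets=[
    {"dx": 0, "dy": 0, "dz": -0.05, "yaw": 0, "fingers": 1},
    {"dx": 0, "dy": 0, "dz": -0.08, "yaw": 0, "fingers": 1},
    {"dx": 0, "dy": 0, "dz": -0.1, "yaw": 0, "fingers": 1},
    {"dx": 0, "dy": 0, "dz": -0.12, "yaw": 0, "fingers": 1},
    {"dx": 0, "dy": 0, "dz": -0.12, "yaw": 0, "fingers": 1},
    {"dx": 0, "dy": 0, "dz": -0.1, "yaw": 0, "fingers": 1},
    {"dx": 0, "dy": 0, "dz": -0.1, "yaw": 0, "fingers": 1},
    {"dx": 0, "dy": 0, "dz": -0.08, "yaw": 0, "fingers": 1},
    {"dx": 0, "dy": 0, "dz": -0.05, "yaw": 0, "fingers": 1},
    {"dx": 0, "dy": 0, "dz": 0, "yaw": 0, "fingers": 1},
    {"dx": 0, "dy": 0, "dz": 0, "yaw": 0, "fingers": 1},
    {"dx": 0, "dy": 0, "dz": 0, "yaw": 0, "fingers": 1},
    {"dx": 0, "dy": 0, "dz": 0, "yaw": 0, "fingers": 1},
    {"dx": 0, "dy": 0, "dz": 0, "yaw": 0, "fingers": 1},
  ],
)

```text
clock: 26.95
position: [0.4688, 0.2259, 0.1831]
tool_rot: [-3.141, 0.0, 1.671]
force: [0.4, -0.5, -7.0]
grip_width: 0.0145
finger_force: 78.3
```

```bash
python3 - <<'E'
from h import *
b=grab_frame("side")
cv2.imwrite("pics/side2c.png",cv2.resize(b[110:270,240:410],None,fx=3.7,fy=3.7,interpolation=cv2.INTER_CUBIC))
s=readout.observe();print(s["position"],s["tool_rot"],abs(s["qd"]).max())
E
```

```text
[0.4689 0.2259 0.1831] [-3.1413  0.0001  1.6712] 0.0037149944193707583
```

View pics/side2c.png

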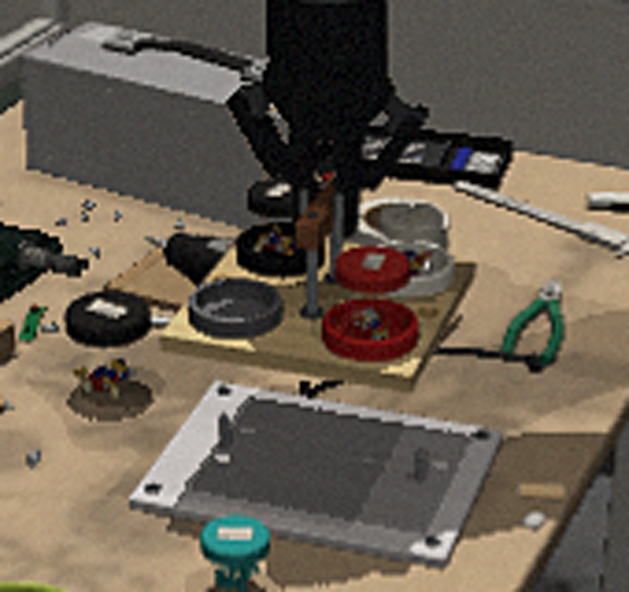

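The carrier hangs clear of the dock with its jars in place. I'll check that it's level from the plate corners at (162,336), (412,372) and (476,265) in the crop.

```bash
python3 - <<'E'
from h import *
C=np.array([.469,.2302]);X=np.array([-.1002,.995]);Y=np.array([-.995,-.1002])
P=[np.r_[C+a*X+b*Y,.1415] for a,b in[(.084,-.084),(.084,.084),(-.084,.084)]]
print((proj("side",P)-[240,110])*3.7)
w=np.r_[C-.046*X+.046*Y,.1895];print((proj("side",[w])-[240,110])*3.7)
E
```

```text
[[157.8299 334.5013]
 [409.5999 376.6432]
 [473.9195 261.3906]]
[[408.6936 213.2417]]
```

```bash
python3 -c "
from h import *
print(workorder.job_done())"
```

```text
the job is handed in; nothing more can be done
None
```

I swapped the red-lidded and white-lidded jars into their own collars, lifted the carrier straight off the pins, and handed the job in with the carrier held still and level about 12 cm above the dock, all three jars in their collars.

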